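# Clamp the opened phone in the repair holder with its eccentric

## Robot

A 6-joint arm with a two-finger parallel gripper is mounted at the origin on the work surface. World frame = base frame: x ahead of the robot, y to its left, z up, the work surface at z = 0. Lengths are in mm, angles in rad, forces in N, time in s.
With the tool pointing down it reaches from about 350 to 875 mm from the base axis. Payload 4.2 kg.
Tool frame: the origin (TCP) lies midway between the tips of the shut fingers; the grasp point (between the pads) lies 19 mm behind it (arm.grip_depth is the distance from the TCP to the grasp point, in mm); z points along the fingers, x is the direction in which the jaws open and shut, and the axes are right-handed (so a half turn about z gives the same grasp; the last joint's range is limited). The gripper opens to 85 mm and grips with 20 to 120 N. Pads are 22 mm wide; open, the fingers measure 114 mm over their backs; the gripper's body (76 mm by 85 mm) begins 54 mm behind the grasp point. The pads swing forward as they close: fully open they stand 13 mm farther back than shut.
Start: joints at [1.543, 0.385, 0.008, 0, -1.194, -0.259], TCP at [176.771, 599.459, 208.412] pointing down, gripper open.
Joint ranges: [-3.14, 3.14], [-1.21, 2.06], [-1.07, 1.41], [-3.16, 2.05], [-2.99, -0.16], [-3.1, 3.1]. Speed limits (rad/s): [2.79, 2.79, 3.14, 3.14, 3.14, 3.14].

## Interface

Orientations are given as a unit quaternion [x, y, z, w].
In Python, from bench import arm, eyes, find_in, silhouettes gives the robot as it stands. The module is installed in compiled form; this text tells all that it offers.
- The arm moves only by the tool play_rows, never from a script. Its arguments are lists of equal length, an entry for each row: "offset": the shift along the world's x, y, z in mm, a list of three; "turn": the turn about the world's z in rad. In form: {"offset": [[x, y, z], ...], "turn": [turn, ...]}. A call has 1 to 12 rows; each row shifts and turns the pose as measured when the row begins; what a row does not reach is not made up. A row lasts 1/10 s, in which the tool goes at most 50 mm and 8.59 degrees, less where a joint would pass 70% of its speed; a pose out of reach is approached as far as the arm can. A call is refused whole if a number of a shift passes 50 or a number of a turn 0.15, either way. A call with a gripper value outside its range is refused whole. "grip" is the gripper's target within -1 to 1 (fully open at 1, half-way at 0, shut at -1), set as the call begins (left out, the last holds). The fingers move at their own pace and stop on an object; the grip force is fixed at half the most. Time passes only in rows, so rows that do not move let the fingers close. It gives the time, the measured TCP pose, the force and the opening at its end, in the units of the state.
- arm.read_state(): the state, without advancing time (a new reading comes with each control period).
- eyes.get_image(name): name is "side" or "top" or "wrist"; returns (picture, depth): 480x640x3 uint8, red, green, blue; 480x640 float32, mm along the optical axis (not along the pixel's ray), 0 where there is no reading.
- eyes.camera_params(name): a dict with "camera_matrix" (3x3 intrinsics, pixels), "camera_from_world" (4x4, takes a point from world to camera coordinates). Camera axes: x right, y down, z forward; pixel columns grow to the right and rows downward; lengths in mm; the calibration is good to about 2 mm. A picture is of the moment at which its call begins: read the wrist's pose just before it. camera_params takes no time and is no camera call; for the wrist camera it gives the pose at the moment of the call.
- arm.job_done(): hands the job in, once; it reports no verdict.
Trained networks look in the newest picture that a camera, given by its name, has taken for a name from the list of things; names that differ only in an ending like _2 or _b are one class to them, and where a whole thing is asked for, a point or a joint stands for the part that bears it (a point fixed in the world has none). Each returns a list of dicts, best first, with "score" (0 to 1); they miss things now and then, are a little off and sometimes report something else, mostly with a low value. They report only what shows in the picture. A call takes as long as a camera call.
- find_in(camera, query): "bbox" ([centre column, centre row, width, height] in pixels, round what is visible of it).
- silhouettes(camera, query): "mask" (480x640 bool, what is visible of it) and "bbox" ([centre column, centre row, width, height] in pixels, round what is visible of it).
The state is a dict: "clock": time; "joints": joint angles; "joint_vel": joint speeds; "joint_efforts": joint torques, N m; "position": TCP position; "ee_rot": TCP orientation; "contact_force": force on the tool from outside, world axes, zero at the start; "wrist_torque": the same for the moment, N m; "gripper_width": finger opening in mm.
Only numpy, scipy, OpenCV 4.12 (cv2) and the standard library are available. Lean on these libraries where they do the work, as an engineer would, in place of code of your own. Each camera call takes 0.05 s, during which the arm holds its last target. There are 200 camera calls.

## Task

Put the opened phone (blue frame, its insides showing) face up and flat in the black repair holder, slide it home against the end stop and the fence, then turn the orange eccentric knob clockwise until its lobe bears on the phone's side and holds it tight, and let go. Clamp it by feel: firm enough to work on, but gently, so that the frame is not crushed, and leave the other things on the bench alone.

Things in the scene. Friction and masses are not known exactly. Their poses are not given: they have to be found in the camera images.
- open_phone: the phone to clamp: blue metal frame, screen off, battery, board and cameras showing. 62 x 128 x 9 mm, 150 g, face up on the blue mat (mat top 3 mm above the bench). Origin: centre of its underside; x runs across its 62 mm width, y along its length to the camera end (either end may go to the end stop), z up. It and the closed phone swap places at random.
- jig: phone holder fixed to the bench: black plate 190 (x) x 200 (y) mm, deck 15 mm above the bench. Origin: centre of its underside, at bench height. x points from the eccentric to the fence, y along the phone's length away from the end stop. The fully home phone has its length along y, its centre at y = 0 and at x = 18.5 to 21.5 mm (the fence is adjustable).
- fence_scale (a point): point of the holder's deck (x = 51, y = 0 mm) at the middle of the fence's setting range. The fence is an aluminium yoke, 9 mm high, with two toes at y = 51 to 63 and -63 to -51 mm; it is bolted by hand with the toe faces anywhere from x = 49.5 to 52.5 mm, not measured here. Between the toes it is open for 30 mm behind the faces, room for a finger. Leave its brass screws alone.
- cam_knob: orange wing knob of the eccentric. Origin on its pivot at deck height, at x = -30, y = -25 mm of the holder; its x axis runs along the bar to the lobe's side. Bar 46 x 12 mm, 16 to 38 mm above the deck, over a steel hub 25 mm across. Starts with x 113 to 121 degrees anticlockwise of the holder's x, turns only clockwise from 121 to 0. A friction washer (0.12 N m) keeps it where it is left.
- knob_grip (a point): on the pivot axis, 27 mm above the deck, mid-height of the bar. Below it is the eccentric: a pale disc 32 mm across, 1 to 11 mm above the deck, its centre 8 mm off the pivot. It is clamped on the spindle by hand: the lobe points within 14 degrees of the bar's x axis, either way, not measured here. It clears a home phone by 2.7 to 10 mm at the start and meets it with the bar at 93 to 42 degrees.
- end_stop (a point): middle of the end stop's face, at deck height, at x = 12, y = -64 mm of the holder: a fixed aluminium block 30 mm wide (along the holder's x), 9 mm high, face towards the holder's +y. Turning the eccentric clockwise pushes the phone to the fence and drags it towards this stop.
- pad (a point): middle of the home phone's side where the lobe presses, 4 mm above the deck (x = -11, y = -25 mm of the holder, fence at mid setting). The disc sits on a rubber bush: once the fence resists, clamp force grows by some 70 to 100 N per rad of knob, and the turning torque by about 0.015 to 0.025 N m per N, above what the washer takes. 6 to 18 N on the phone is right; 30 N crushes the frame.
- closed_phone: bystander: another phone of the same size with a black frame and black screen, on the mat. Origin: centre of its underside.
- battery: bystander: loose black phone battery, 34 x 82 x 6 mm. Origin: centre of its underside.
- tweezers: bystander: steel tweezers, 134 mm long, 6 mm high.
- driver: bystander: red screwdriver, 150 mm long.
- flux_jar: bystander: small amber jar with a blue cap, 38 mm across, 34 mm high, on the corner of the mat.
- suction_cup: bystander: red suction cup, 52 mm across, 36 mm high.
- screw_tray: bystander: white divided screw tray, 85 x 125 x 16 mm.
- spudger: bystander: black plastic pry stick, 130 mm long, 6 mm high.

How it is judged:
By the outcome, as a careful person would: the job done as asked, in the order asked, and still so for the second after the job is handed in, with the robot touching nothing.
It also fails if it takes over 64 s, if anything falls off the work surface, if the arm or the gripper's body presses on something with over 40 N, if the wrist force passes 120 N, or if a joint passes its speed limit or range.

## Working session

There is one attempt and no reset: what is moved stays moved. The work goes in short steps, Python scripts to look and compute and a tool call to move; the robot and the scene stay as the last step left them, time stands still between calls to the robot, and variables do not carry over. Pictures are saved under pics/ and viewed, on a budget of 10 in all, crops included, one or two more only if the job needs it, and the job is handed in when it is done.

Besides the shell and the picture viewer there is one more tool, called after "Call:" by a JSON object that holds its "name" and its "arguments". play_rows: Moves the arm, as the interface text tells. Its arguments: {"type":"object","properties":{"offset":{"type":"array","items":{"type":"array","items":{"type":"number"}}},"turn":{"type":"array","items":{"type":"number"}},"grip":{"type":"number"}},"required":["offset","turn"]}

```bash
mkdir -p pics
cat > h.py <<'E'
import numpy as np, cv2
from bench import arm, eyes, find_in, silhouettes
def world(name,dep,P=None,mask=None):
    P=P or eyes.camera_params(name);K=np.array(P["camera_matrix"]);T=np.array(P["camera_from_world"])
    v,u=np.nonzero((dep>0) if mask is None else (mask&(dep>0)))
    z=dep[v,u];c=np.stack([(u-K[0,2])/K[0,0]*z,(v-K[1,2])/K[1,1]*z,z],1)
    return (c-T[:3,3])@T[:3,:3], u,v
def save(n,im): cv2.imwrite("pics/"+n+".png",im[:,:,::-1])
E
cat > a.py <<'E'
from h import *
s=arm.read_state();print({k:np.round(v,3).tolist() for k,v in s.items()}, arm.grip_depth)
im,d=eyes.get_image("top");save("top1",im)
for q in ["open_phone","jig","cam_knob","closed_phone","end_stop","battery","flux_jar","suction_cup","screw_tray"]:
    r=silhouettes("top",q)
    if not r: print(q,"none");continue
    m=r[0]["mask"];w,u,v=world("top",d,mask=m)
    rect=cv2.minAreaRect(w[:,:2].astype(np.float32))
    print(q,[round(x["score"],2) for x in r],np.round(r[0]["bbox"]),"med",np.round(np.median(w,0),1),"z",np.round(np.percentile(w[:,2],[5,95]),1),np.round(rect[0],1),np.round(rect[1],1),round(rect[2],1))
E
python3 a.py
```

```text
{'clock': 0.0, 'joints': [1.543, 0.386, 0.007, -0.001, -1.194, -0.259], 'joint_vel': [-0.0, 0.001, -0.0, 0.0, -0.001, -0.001], 'joint_efforts': [0.0, -39.229, 18.841, 4.186, -0.004, -0.0], 'position': [176.608, 598.849, 207.334], 'ee_rot': [-0.599, 0.801, -0.001, -0.001], 'contact_force': [0.227, -0.783, 0.253], 'wrist_torque': [0.032, -0.039, -0.017], 'gripper_width': 85.269} 18.700000000000003
open_phone [0.81, 0.71] [395. 197.  58.  31.] med [ 652.1 -204.    11.2] z [ 5.1 16. ] [ 653.1 -204.1] [130.   65.4] 79.2
jig [0.64] [233. 248.  91.  87.] med [525.7 169.2  15.8] z [11.6 21.8] [533.8 170.2] [192.2 202.1] 4.5
cam_knob [0.79, 0.54] [240. 257.  19.  14.] med [502.7 143.9  48.1] z [22. 57.] [508.6 146.3] [34.4 44.6] 49.6
closed_phone [0.79] [397. 283.  54.  32.] med [ 451.2 -211.8   13. ] z [ 8.7 17. ] [ 452.2 -211.6] [128.1  64.3] 84.9
end_stop [0.66] [233. 248.  90.  88.] med [527.  168.9  15.8] z [11.5 22.3] [536.  170.3] [195.5 200.8] 5.5
battery [0.9] [511. 245.  40.  33.] med [ 546.4 -475.4    7. ] z [ 2.2 11.2] [ 547.  -476.4] [86.1 35.9] 68.0
flux_jar [0.63] [472. 305.  22.  16.] med [ 404.1 -376.3   36.9] z [ 8.5 41.8] [ 404.7 -379.8] [33.5 34.2] 43.6
suction_cup [0.91] [318. 153.  24.  22.] med [755.5 -26.8   9.5] z [ 1.9 39.2] [761.1 -26.5] [50.6 47.8] 0.8
screw_tray [0.84, 0.2] [128. 230.  58.  46.] med [565.9 418.4   6. ] z [ 0.9 18.5] [566.  415.6] [ 85.5 127.3] 3.2
```

View pics/top1.png

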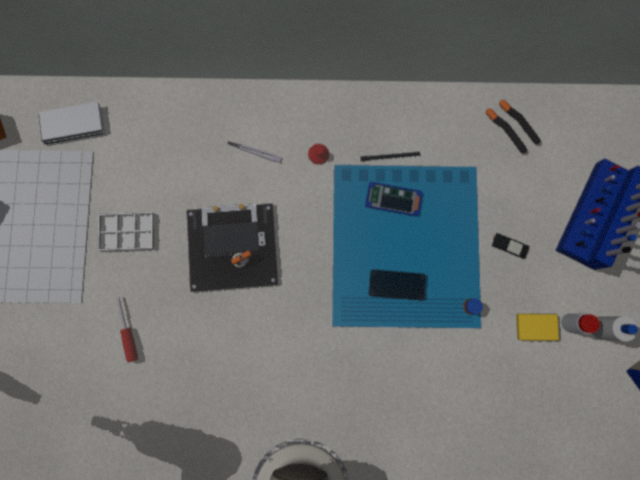

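Call:
{"name": "play_rows", "arguments": {"offset": [[28,-36,10],[28,-36,10],[28,-36,10],[28,-36,10],[28,-36,10],[28,-36,10],[28,-36,10],[28,-36,10],[28,-36,10],[28,-36,10],[28,-36,10],[28,-36,10]], "turn": [-0.1,-0.1,-0.1,-0.1,-0.1,-0.1,-0.1,-0.1,-0.1,-0.1,-0.1,-0.1], "grip": 1}}

```text
clock: 1.7
position: [518.3, 152.5, 332.4]
ee_rot: [-0.023, 1.0, 0.001, 0.001]
contact_force: [0.5, 0.5, -0.0]
gripper_width: 85.5
```

Call:
{"name": "play_rows", "arguments": {"offset": [[0,0,0],[0,0,0],[0,0,0]], "turn": [0,0,0]}}

```text
clock: 2.0
position: [521.2, 147.9, 333.5]
ee_rot: [-0.018, 1.0, 0.001, 0.002]
contact_force: [-0.7, 0.6, 0.4]
gripper_width: 85.3
```

```bash
cat > b.py <<'E'
from h import *
s=arm.read_state();print({k:np.round(s[k],3).tolist() for k in ["clock","joints","position","ee_rot"]})
P=eyes.camera_params("wrist");im,d=eyes.get_image("wrist");save("w1",im)
np.savez("w1.npz",im=im,d=d,K=P["camera_matrix"],T=P["camera_from_world"])
T=np.array(P["camera_from_world"]);print("cam",-T[:3,:3].T@T[:3,3])
for q in ["jig","cam_knob"]:
    r=silhouettes("wrist",q)
    if not r: print(q,"none");continue
    m=r[0]["mask"];w,u,v=world("wrist",d,P,m)
    for lo,hi in [(10,19),(20,28),(28,60)]:
        k=(w[:,2]>lo)&(w[:,2]<hi)
        if k.sum()>20:
            rect=cv2.minAreaRect(w[k,:2].astype(np.float32));print(q,lo,hi,k.sum(),np.median(w[k,2]),np.round(rect[0],1),np.round(rect[1],1),round(rect[2],2))
E
python3 b.py
```

```text
{'clock': 2.0, 'joints': [0.576, 0.176, 0.027, 0.0, -1.416, -0.54], 'position': [521.184, 147.913, 333.475], 'ee_rot': [-0.018, 1.0, 0.001, 0.002]}
cam [523.87535397  73.94971997 499.63346523]
jig 10 19 16983 15.01959622301363 [533.6 169.3] [189.9 199.9] 5.49
jig 20 28 383 25.34319206975797 [568.3 158.3] [143.4 100.9] 40.75
jig 28 60 462 52.80891912369971 [521.4 124.8] [26.7 90.8] 40.29
cam_knob 20 28 118 26.631377349474246 [502.  151.2] [30.7 22.7] 24.72
cam_knob 28 60 449 52.84431151814937 [505.7 140.9] [25.6 45.6] 33.7
```

View pics/w1.png

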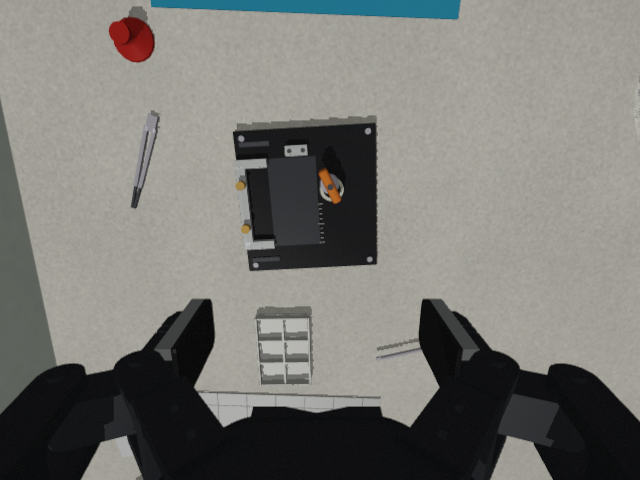

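Call:
{"name": "play_rows", "arguments": {"offset": [[16,-34,-10],[16,-34,-10],[16,-34,-10],[16,-34,-10],[16,-34,-10],[16,-34,-10],[16,-34,-10],[16,-34,-10],[0,0,0],[0,0,0],[0,0,0]], "turn": [-0.03,-0.03,-0.03,-0.03,-0.03,-0.03,-0.03,-0.02,0,0,0]}}

```text
clock: 3.25
position: [650.1, -118.7, 248.4]
ee_rot: [0.086, 0.996, 0.002, 0.001]
contact_force: [-0.0, 0.5, 0.9]
gripper_width: 85.0
```

```bash
cat > c.py <<'E'
from h import *
s=arm.read_state();print({k:np.round(s[k],4).tolist() for k in ["clock","joints","position","ee_rot"]})
P=eyes.camera_params("wrist");im,d=eyes.get_image("wrist");save("w2",im)
r=silhouettes("wrist","open_phone")
for x in r[:2]:
    w,u,v=world("wrist",d,P,x["mask"]);k=(w[:,2]>8)&(w[:,2]<15)
    rect=cv2.minAreaRect(w[k,:2].astype(np.float32));print(x["score"],x["bbox"],np.median(w[:,2]),np.round(rect[0],1),np.round(rect[1],1),round(rect[2],2))
E
python3 c.py
```

```text
{'clock': 3.25, 'joints': [0.062, 0.4241, 0.1702, -0.0035, -1.3139, -0.2338], 'position': [650.1491, -118.6512, 248.3676], 'ee_rot': [0.0863, 0.9963, 0.0019, 0.0012]}
0.65 [301.5, 116.8, 58.7, 127.1] 11.219473077966612 [ 653.  -205.5] [128.   61.9] 80.09
```

View pics/w2.png

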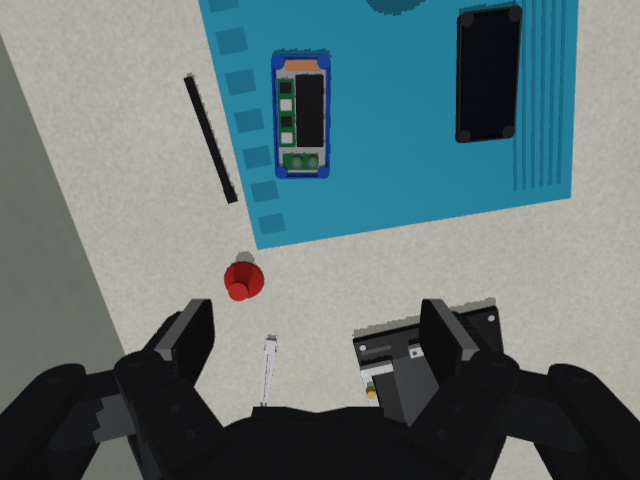

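Call:
{"name": "play_rows", "arguments": {"offset": [[1.5,-12.5,-35],[1.5,-12.5,-35],[1.5,-12.5,-35],[1.5,-12.5,-35],[1,-12.5,-35],[0,0,-25],[0,0,0],[0,0,0]], "turn": [0,0,0,0,0,0,0,0], "grip": 0.76}}

```text
clock: 4.15
position: [660.5, -173.1, 53.9]
ee_rot: [0.078, 0.997, 0.002, 0.012]
contact_force: [0.4, 0.5, 1.1]
gripper_width: 75.1
```

Call:
{"name": "play_rows", "arguments": {"offset": [[-3,-8,-15],[0,0,-15],[0,0,-10],[0,0,0],[0,0,0]], "turn": [-0.015,0,0,0,0]}}

```text
clock: 4.65
position: [660.6, -180.5, 16.5]
ee_rot: [0.084, 0.996, 0.002, 0.016]
contact_force: [-0.1, -1.1, 0.7]
gripper_width: 75.1
```

Call:
{"name": "play_rows", "arguments": {"offset": [[0,0,40],[0,0,40],[0,0,40],[0,0,0],[0,0,0]], "turn": [0,0,0,0,0]}}

```text
clock: 5.15
position: [659.9, -180.6, 141.5]
ee_rot: [0.084, 0.996, 0.002, 0.016]
contact_force: [-0.6, 0.2, -0.8]
gripper_width: 75.2
```

```bash
python3 -c "
from h import *
s=arm.read_state();print({k:np.round(s[k],4).tolist() for k in ['clock','position','ee_rot','joint_vel']})"
```

```text
{'clock': 5.15, 'position': [659.9454, -180.5619, 141.5322], 'ee_rot': [0.0844, 0.9963, 0.0017, 0.0164], 'joint_vel': [-0.0021, -0.043, 0.0581, 0.0301, -0.0032, -0.0006]}
```

Call:
{"name": "play_rows", "arguments": {"offset": [[0,0,50],[0,0,50],[0,0,0],[0,0,0]], "turn": [0,0,0,0]}}

```text
clock: 5.55
position: [658.0, -180.3, 240.6]
ee_rot: [0.085, 0.996, 0.002, 0.014]
contact_force: [-0.6, -0.7, -1.4]
gripper_width: 75.4
```

Call:
{"name": "play_rows", "arguments": {"offset": [[0,0,-25],[0,0,-25],[0,0,-25],[0,0,-25],[0,0,0],[0,0,0]], "turn": [0,0,0,0,0,0]}}

```text
clock: 6.15
position: [654.9, -180.3, 131.3]
ee_rot: [0.085, 0.996, 0.001, 0.01]
contact_force: [0.2, -0.5, 1.2]
gripper_width: 75.2
```

Call:
{"name": "play_rows", "arguments": {"offset": [[0,0,50],[0,0,50],[0,0,0],[0,0,-25],[0,0,-25],[0,0,-25],[0,0,-25],[0,0,-10],[0,0,0],[0,0,0]], "turn": [0,0,0,0,0,0,0,0,0,0]}}

```text
clock: 7.15
position: [660.3, -182.0, 135.7]
ee_rot: [0.084, 0.996, -0.001, 0.022]
contact_force: [0.1, -0.6, 0.9]
gripper_width: 74.9
```

Call:
{"name": "play_rows", "arguments": {"offset": [[0,0,50],[0,0,50],[0,0,0],[0,0,0],[0,0,0],[0,0,0]], "turn": [0,0,0,0,0,0]}}

```text
clock: 7.75
position: [661.6, -182.7, 245.3]
ee_rot: [0.084, 0.996, -0.001, 0.027]
contact_force: [0.1, -0.9, 0.0]
gripper_width: 75.1
```

Call:
{"name": "play_rows", "arguments": {"offset": [[0,0,-25],[0,0,-25],[0,0,-25],[0,0,-25],[0,0,0],[0,0,0],[0,0,0]], "turn": [0,0,0,0,0,0,0]}}

```text
clock: 8.45
position: [659.7, -182.9, 139.2]
ee_rot: [0.083, 0.996, -0.002, 0.024]
contact_force: [0.3, 1.0, 0.3]
gripper_width: 75.2
```

Call:
{"name": "play_rows", "arguments": {"offset": [[-30,0,0],[-30,0,0],[0,0,0],[0,0,0],[0,0,0]], "turn": [0,0,0,0,0]}}

```text
clock: 8.95
position: [602.8, -183.5, 146.0]
ee_rot: [0.083, 0.996, -0.003, 0.031]
contact_force: [0.4, -0.8, 0.0]
gripper_width: 75.1
```

Call:
{"name": "play_rows", "arguments": {"offset": [[10,0,0],[10,0,0],[10,0,0],[10,0,0],[10,0,0],[10,0,0],[0,0,0],[0,0,0]], "turn": [0,0,0,0,0,0,0,0]}}

```text
clock: 9.75
position: [673.1, -183.4, 144.3]
ee_rot: [0.082, 0.996, -0.003, 0.031]
contact_force: [-0.4, 0.4, 0.3]
gripper_width: 75.2
```

Call:
{"name": "play_rows", "arguments": {"offset": [[40,0,0],[40,0,0],[0,0,0],[0,0,0],[0,0,0]], "turn": [0,0,0,0,0]}}

```text
clock: 10.25
position: [750.5, -183.1, 140.1]
ee_rot: [0.083, 0.996, -0.003, 0.026]
contact_force: [-1.0, -0.2, -0.5]
gripper_width: 75.4
```

Call:
{"name": "play_rows", "arguments": {"offset": [[-10,0,0],[-10,0,0],[-10,0,0],[-10,0,0],[-10,0,0],[-10,0,0],[-10,0,0],[-10,0,0],[0,0,0],[0,0,0]], "turn": [0,0,0,0,0,0,0,0,0,0]}}

```text
clock: 11.25
position: [657.7, -183.7, 147.5]
ee_rot: [0.083, 0.996, -0.002, 0.028]
contact_force: [-0.0, -0.4, 0.1]
gripper_width: 75.4
```

Call:
{"name": "play_rows", "arguments": {"offset": [[0,0,-45],[0,0,-45],[0,0,0],[0,0,25],[0,0,25],[0,0,25],[0,0,25],[0,0,10],[0,0,0],[0,0,0]], "turn": [0,0,0,0,0,0,0,0,0,0]}}

```text
clock: 12.25
position: [663.0, -185.4, 183.5]
ee_rot: [0.082, 0.996, -0.004, 0.037]
contact_force: [-0.4, 0.4, -0.6]
gripper_width: 75.4
```

```bash
python3 -c "
from h import *
s=arm.read_state();print({k:np.round(s[k],4).tolist() for k in ['clock','joints','position','ee_rot','joint_vel']})"
```

```text
{'clock': 12.25, 'joints': [-0.0325, 0.4696, 0.0722, 0.0141, -1.1008, -0.1381], 'position': [662.995, -185.421, 183.4545], 'ee_rot': [0.0822, 0.9959, -0.0045, 0.0366], 'joint_vel': [-0.0016, -0.0071, 0.0095, -0.0009, -0.0063, 0.0017]}
```

Call:
{"name": "play_rows", "arguments": {"offset": [[0,0,0],[0,0,0],[0,0,0],[0,0,0],[0,0,0],[0,0,0]], "turn": [0,0,0,0,0,0]}}

```text
clock: 12.85
position: [660.7, -185.1, 178.0]
ee_rot: [0.082, 0.996, -0.004, 0.032]
contact_force: [-0.6, -1.0, 0.7]
gripper_width: 75.1
```

```bash
python3 -c "
from h import *
s=arm.read_state();print({k:np.round(s[k],4).tolist() for k in ['clock','joints','position','ee_rot','joint_vel']})"
```

```text
{'clock': 12.85, 'joints': [-0.0325, 0.4744, 0.0671, 0.0131, -1.1005, -0.1381], 'position': [660.7082, -185.0914, 178.0103], 'ee_rot': [0.0823, 0.9961, -0.0043, 0.0318], 'joint_vel': [-0.0016, 0.004, -0.0034, -0.0004, 0.0007, -0.0006]}
```

Call:
{"name": "play_rows", "arguments": {"offset": [[0,0,0],[0,0,0],[0,0,0],[0,0,0],[0,0,0],[0,0,0],[0,0,0],[0,0,0]], "turn": [0,0,0,0,0,0,0,0]}}

```text
clock: 13.65
position: [660.8, -185.1, 178.1]
ee_rot: [0.082, 0.996, -0.004, 0.032]
contact_force: [-0.4, -0.8, -0.4]
gripper_width: 75.4
```

Call:
{"name": "play_rows", "arguments": {"offset": [[0,0,-4],[0,0,-4],[0,0,-4],[0,0,-4],[0,0,-4],[0,0,-4],[0,0,-4],[0,0,-4]], "turn": [0,0,0,0,0,0,0,0]}}

```text
clock: 14.45
position: [660.6, -185.1, 143.1]
ee_rot: [0.082, 0.996, -0.004, 0.032]
contact_force: [-1.0, 0.1, 0.1]
gripper_width: 75.0
```

Call:
{"name": "play_rows", "arguments": {"offset": [[50,0,0],[0,0,0],[0,0,0],[0,0,0],[0,0,0]], "turn": [0,0,0,0,0]}}

```text
clock: 14.95
position: [705.9, -184.6, 134.1]
ee_rot: [0.083, 0.996, -0.004, 0.023]
contact_force: [0.5, -0.5, 0.1]
gripper_width: 75.5
```

Call:
{"name": "play_rows", "arguments": {"offset": [[0,0,-50],[0,0,0],[0,0,0],[0,0,0],[0,0,0]], "turn": [0,0,0,0,0]}}

```text
clock: 15.45
position: [709.3, -185.8, 94.2]
ee_rot: [0.082, 0.996, -0.005, 0.031]
contact_force: [-0.0, -0.2, 0.1]
gripper_width: 75.4
```

Call:
{"name": "play_rows", "arguments": {"offset": [[0,0,50],[0,0,0],[0,0,0],[0,0,0],[0,0,0]], "turn": [0,0,0,0,0]}}

```text
clock: 15.95
position: [712.2, -186.5, 151.6]
ee_rot: [0.082, 0.996, -0.006, 0.037]
contact_force: [0.1, 0.7, 0.0]
gripper_width: 75.0
```

Call:
{"name": "play_rows", "arguments": {"offset": [[50,0,0],[0,0,0],[0,0,0],[0,0,0],[50,0,0],[0,0,0],[0,0,0],[0,0,0]], "turn": [0,0,0,0,0,0,0,0]}}

```text
clock: 16.75
position: [802.1, -185.7, 131.4]
ee_rot: [0.082, 0.996, -0.006, 0.019]
contact_force: [0.2, 0.6, -0.2]
gripper_width: 75.4
```

Call:
{"name": "play_rows", "arguments": {"offset": [[-5,0,0],[-10,0,0],[-12,0,0],[-12,0,0],[-12,0,0],[-12,0,0],[-12,0,0],[-12,0,0],[-12,0,0],[-12,0,0],[-10,0,0],[-5,0,0]], "turn": [0,0,0,0,0,0,0,0,0,0,0,0]}}

```text
clock: 17.95
position: [664.5, -187.2, 162.8]
ee_rot: [0.082, 0.996, -0.006, 0.039]
contact_force: [0.3, 0.3, 0.5]
gripper_width: 74.8
```

Call:
{"name": "play_rows", "arguments": {"offset": [[50,0,0],[0,0,0],[0,0,0],[0,0,0],[50,0,0],[0,0,0],[0,0,0],[0,0,0]], "turn": [0,0,0,0,0,0,0,0]}}

```text
clock: 18.75
position: [754.2, -186.9, 157.9]
ee_rot: [0.083, 0.996, -0.005, 0.031]
contact_force: [-0.4, 0.8, -0.4]
gripper_width: 74.9
```

Call:
{"name": "play_rows", "arguments": {"offset": [[-7,0,0],[-7,0,0],[-7,0,0],[-7,0,0],[-7,0,0],[-7,0,0]], "turn": [0,0,0,0,0,0]}}

```text
clock: 19.35
position: [707.8, -187.3, 164.9]
ee_rot: [0.083, 0.996, -0.005, 0.035]
contact_force: [0.6, -0.3, 0.6]
gripper_width: 75.1
```

Call:
{"name": "play_rows", "arguments": {"offset": [[-2,0.3,0],[-2,0.3,0],[-2,0.3,0],[-2,0.3,0],[-2,0.3,0],[-2,0.3,0],[-2,0.3,0],[-2,0.3,0],[-2,0.3,0],[-2,0.3,0]], "turn": [0.15,0.15,0.15,0.15,0.15,0.15,0.15,0.15,0.15,0.15]}}

```text
clock: 20.35
position: [681.5, -184.0, 166.6]
ee_rot: [-0.62, 0.784, 0.021, 0.03]
contact_force: [-0.4, -0.0, 0.4]
gripper_width: 75.2
```

```bash
cat > t.py <<'E'
from h import *
from scipy.spatial.transform import Rotation as R
s=arm.read_state();M=R.from_quat(s['ee_rot']).as_matrix()
print(s['clock'],'pos',np.round(s['position'],1),'yaw',round(np.degrees(np.arctan2(M[1,0],M[0,0])),2),'lean xy(rad)',np.round(M[:2,2],4),'j',np.round(s['joints'],3),'F',np.round(s['contact_force'],1),'Tq',np.round(s['wrist_torque'],3),'w',round(float(s['gripper_width']),1))
E
python3 t.py
```

```text
20.35 pos [ 681.5 -184.   166.6] yaw -103.26 lean xy(rad) [0.0214 0.0695] j [-0.069  0.55   0.2   -0.076 -1.205  1.435] F [-0.4 -0.   0.4] Tq [-0.191  0.017  0.021] w 75.2
```

Call:
{"name": "play_rows", "arguments": {"offset": [[-2,0.3,0],[-2,0.3,0],[-2,0.3,0],[-2,0.3,0],[-2,0.3,0],[-2,0.3,0],[-2,0.3,0],[-2,0.3,0],[-2,0.3,0],[-2,0.3,0],[-2,0.3,0]], "turn": [0.15,0.15,0.15,0.15,0.15,0.15,0.15,0.15,0.15,0.15,0.13]}}

```text
clock: 21.45
position: [654.2, -181.4, 166.7]
ee_rot: [0.996, -0.083, -0.036, -0.006]
contact_force: [-0.8, 0.4, 0.4]
gripper_width: 75.2
```

```bash
python3 t.py
```

```text
21.45 pos [ 654.2 -181.4  166.7] yaw -9.53 lean xy(rad) [-0.0712  0.0172] j [-0.04   0.544  0.168 -0.015 -1.266  3.02 ] F [-0.8  0.4  0.4] Tq [-0.009 -0.124 -0.017] w 75.2
```

Call:
{"name": "play_rows", "arguments": {"offset": [[0,0,-50],[0,0,0],[0,0,0],[0,0,50],[0,0,0],[0,0,0],[0,0,-50],[0,0,0],[0,0,0],[0,0,0]], "turn": [0,0,0,0,0,0,0,0,0,0]}}

```text
clock: 22.45
position: [661.4, -184.6, 133.7]
ee_rot: [0.996, -0.081, -0.023, -0.002]
contact_force: [-0.5, 0.8, 0.2]
gripper_width: 75.5
```

```bash
python3 t.py
```

```text
22.45 pos [ 661.4 -184.6  133.7] yaw -9.27 lean xy(rad) [-0.0449  0.0075] j [-0.04   0.566  0.118 -0.006 -1.168  3.022] F [-0.5  0.8  0.2] Tq [ 0.016 -0.069  0.034] w 75.5
```

Call:
{"name": "play_rows", "arguments": {"offset": [[0,0,50],[0,0,0],[0,0,0],[0,0,-50],[0,0,0],[0,0,0],[0,0,-50],[0,0,0],[0,0,0],[0,0,0]], "turn": [0,0,0,0,0,0,0,0,0,0]}}

```text
clock: 23.45
position: [675.4, -188.9, 109.8]
ee_rot: [0.997, -0.078, -0.002, 0.003]
contact_force: [0.4, 0.8, 0.4]
gripper_width: 75.1
```

```bash
python3 t.py
```

```text
23.45 pos [ 675.4 -188.9  109.8] yaw -8.99 lean xy(rad) [-0.0046 -0.0057] j [-0.04   0.587  0.089  0.007 -1.077  3.022] F [0.4 0.8 0.4] Tq [ 0.001 -0.042 -0.016] w 75.1
```

Call:
{"name": "play_rows", "arguments": {"offset": [[-2,1,-4],[-2,1,-8],[-2,1,-9],[-2,1,-9],[-2,1,-9],[-2,1,-9],[-2,1,-9],[-2,1,-9],[-2,0,-8],[0,0,-6],[0,0,-3],[0,0,0]], "turn": [-0.01,-0.006,0,0,0,0,0,0,0,0,0,0]}}

```text
clock: 24.65
position: [657.5, -180.6, 24.6]
ee_rot: [0.996, -0.087, 0.001, 0.004]
contact_force: [-0.8, -0.3, -0.4]
gripper_width: 75.0
```

```bash
python3 t.py
```

```text
24.65 pos [ 657.5 -180.6   24.6] yaw -9.95 lean xy(rad) [ 0.0017 -0.0073] j [-0.028  0.639 -0.056  0.009 -0.874  2.99 ] F [-0.8 -0.3 -0.4] Tq [ 0.052 -0.022 -0.014] w 75.0
```

Good. Down the rest by small steps.

Call:
{"name": "play_rows", "arguments": {"offset": [[0,0,-6],[0,0,-7],[0,0,-6],[0,0,-4],[0,0,-2],[0,0,0]], "turn": [0,0,0,0,0,0]}}

```text
clock: 25.25
position: [658.4, -180.8, -1.8]
ee_rot: [0.996, -0.087, 0.002, 0.004]
contact_force: [0.0, -0.1, 0.6]
gripper_width: 75.1
```

```bash
python3 t.py
```

```text
25.25 pos [ 658.4 -180.8   -1.8] yaw -9.95 lean xy(rad) [ 0.0038 -0.0076] j [-0.028  0.67  -0.075  0.01  -0.822  2.989] F [ 0.  -0.1  0.6] Tq [-0.022 -0.027 -0.031] w 75.1
```

Call:
{"name": "play_rows", "arguments": {"offset": [[0,0,0],[0,0,0],[0,0,0],[0,0,0]], "turn": [0,0,0,0], "grip": -1}}

```text
clock: 25.65
position: [659.0, -180.9, -1.1]
ee_rot: [0.996, -0.087, 0.003, 0.004]
contact_force: [0.0, 0.4, 0.1]
gripper_width: 17.0
```

```bash
python3 t.py
```

```text
25.65 pos [ 659.  -180.9   -1.1] yaw -9.93 lean xy(rad) [ 0.0051 -0.0078] j [-0.028  0.669 -0.074  0.011 -0.822  2.989] F [0.  0.4 0.1] Tq [0.058 0.059 0.006] w 17.0
```

```bash
cat > d.py <<'E'
from h import *
P=eyes.camera_params("wrist");im,d=eyes.get_image("wrist");save("w3",im)
w,u,v=world("wrist",d,P);z=np.zeros(d.shape);z[v,u]=w[:,2]
for q in ["open_phone"]:
  for cam in ["wrist","top"]:
    if cam=="top": im,d=eyes.get_image("top"); P=None
    for x in silhouettes(cam,q)[:2]:
        w,u,v=world(cam,d,P,x["mask"]);rect=cv2.minAreaRect(w[:,:2].astype(np.float32));print(cam,x["score"],np.round(x["bbox"]),np.percentile(w[:,2],[5,50,95]),np.round(rect[0],1),np.round(rect[1],1),round(rect[2],2))
E
python3 d.py
```

```text
wrist 0.89 [312. 312. 140. 202.] [ 5.95090861 11.14016635 13.36345666] [ 654.5 -197.4] [112.6  66.3] 80.24
top 0.61 [394. 195.  61.  33.] [ 4.51618108 11.2601944  16.44285569] [ 644.7 -204.4] [131.4  80. ] 84.33
```

View pics/w3.png

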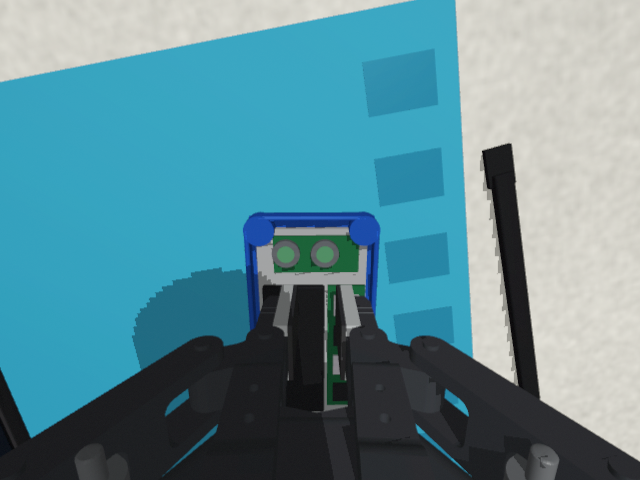

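Call:
{"name": "play_rows", "arguments": {"offset": [[0,0,0],[0,0,0],[0,0,0],[0,0,0],[0,0,0]], "turn": [0,0,0,0,0], "grip": 0.76}}

```text
clock: 26.35
position: [658.9, -180.9, -1.2]
ee_rot: [0.996, -0.087, 0.003, 0.004]
contact_force: [-0.4, 1.4, -0.1]
gripper_width: 72.4
```

```bash
python3 t.py
cat > e.py <<'E'
from h import *
P=eyes.camera_params("wrist");im,d=eyes.get_image("wrist");save("w4",im)
T=np.array(P["camera_from_world"])
w,u,v=world("wrist",d,P)
s=arm.read_state();p=np.array(s["position"]);print(p)
from scipy.spatial.transform import Rotation as R
t=(w-p)@R.from_quat(s["ee_rot"]).as_matrix()
# finger points: depth close & |x|<60,|y|<12, tool z
for sg in (-1,1):
    k=(np.abs(sg*t[:,0]-45)<14)&(np.abs(t[:,1])<14)&(t[:,2]<0)&(t[:,2]>-60)
    print(sg,k.sum(),"z max pct",np.round(np.percentile(t[k,2],[50,90,99,100]),1))
    for y in range(-14,15,4):
        m=k&(np.abs(t[:,1]-y)<2)
        if m.sum()>5: print(y,m.sum(),np.round(np.percentile(t[m,2],[5,50,95]),1),np.round(np.percentile(t[m,0],[5,95]),1))
E
python3 e.py
```

```text
26.35 pos [ 658.9 -180.9   -1.2] yaw -9.94 lean xy(rad) [ 0.0049 -0.0078] j [-0.028  0.669 -0.074  0.01  -0.822  2.989] F [-0.4  1.4 -0.1] Tq [ 0.014  0.015 -0.097] w 72.4
[ 658.85957994 -180.85235321   -1.18920577]
-1 4097 z max pct [-13.4  -4.7  -4.1  -3.4]
-14 289 [-56.8  -5.6  -4.5] [-57.2 -34.8]
-10 1096 [-58.5 -42.1  -4.7] [-55.6 -35.2]
-6 875 [-58.2 -38.5  -4.6] [-55.9 -35.1]
-2 575 [-56.6  -5.7  -4.4] [-57.1 -35. ]
2 542 [-57.4  -5.7  -4.3] [-56.9 -34.6]
6 392 [-58.1 -14.5  -4.5] [-57.4 -34.5]
10 260 [-57.2  -6.   -4.2] [-57.2 -32. ]
14 68 [-13.7  -5.2  -4.3] [-42.2 -31.7]
1 4280 z max pct [-5.6 -4.2 -3.5 -2.5]
-14 320 [-57.4  -5.5  -4.2] [33.5 56.9]
-10 1109 [-58.2 -41.2  -4.3] [34.6 55.2]
-6 880 [-57.9 -35.8  -4.2] [33.9 56. ]
-2 592 [-55.9  -5.1  -3.8] [33.1 57.2]
2 566 [-56.8  -5.1  -3.7] [33.2 57.3]
6 423 [-57.2  -5.4  -3.8] [32.8 57.4]
10 294 [-57.3  -5.1  -3.7] [32.2 43.7]
14 96 [-5.7 -4.5 -3.8] [31.8 43.8]
```

View pics/w4.png

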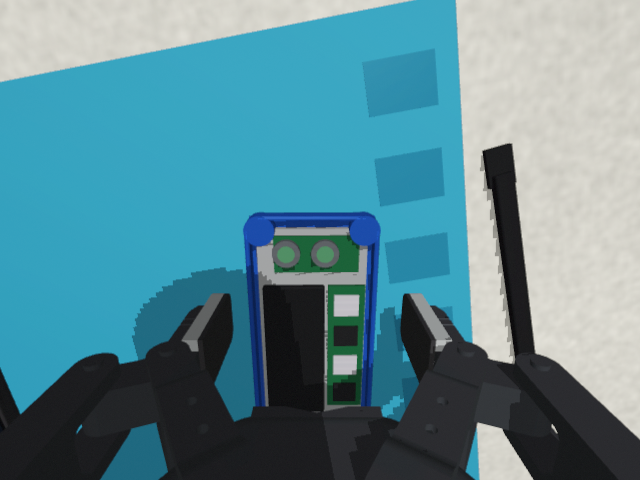

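```bash
cat > f.py <<'E'
from h import *
P=eyes.camera_params("wrist");im,d=eyes.get_image("wrist")
w,u,v=world("wrist",d,P);W=np.full(d.shape+(3,),np.nan);W[v,u]=w
for c,r in [(226,297),(222,302),(228,315),(205,315),(212,305),(190,340),(408,297),(406,315),(414,300),(425,310),(440,340)]: print(c,r,np.round(W[r,c],1))
E
python3 f.py
```

```text
226 297 [ 623.9 -165.7   32.2]
222 302 [ 623.9 -164.9   38.1]
228 315 [ 622.2 -174.6   31.1]
205 315 [ 622.5 -161.6   53.6]
212 305 [ 622.7 -162.    45.6]
190 340 [ 621.8 -162.3   68. ]
408 297 [ 698.2 -178.    34.1]
406 315 [ 696.7 -186.7   33.1]
414 300 [ 698.9 -175.7   41.4]
425 310 [ 700.7 -176.    49.3]
440 340 [ 699.4 -175.1   69.5]
```

Call:
{"name": "play_rows", "arguments": {"offset": [[0,0,-4],[0,0,-5],[0,0,-4],[0,0,-2],[0,0,0]], "turn": [0,0,0,0,0]}}

```text
clock: 26.95
position: [658.5, -180.8, -18.1]
ee_rot: [0.996, -0.087, 0.002, 0.004]
contact_force: [0.3, 0.3, -0.8]
gripper_width: 75.2
```

```bash
python3 t.py
cat > f.py <<'E'
from h import *
from scipy.spatial.transform import Rotation as R
P=eyes.camera_params("wrist");im,d=eyes.get_image("wrist")
s=arm.read_state();p=np.array(s["position"]);M=R.from_quat(s["ee_rot"]).as_matrix()
w,u,v=world("wrist",d,P);T=np.array(P["camera_from_world"]);print("cam",np.round(-T[:3,:3].T@T[:3,3],1))
t=(w-p)@M
near=d[v,u]<np.percentile(d[v,u],95)
for sg in (-1,1):
    k=(sg*t[:,0]>28)&(sg*t[:,0]<50)&(np.abs(t[:,1])<25)&(w[:,2]>18)&(w[:,2]<60)
    print(sg,k.sum(),"lowest z",np.round(np.percentile(w[k,2],[0,1,5]),1),"x",np.round(np.percentile(t[k,0],[1,99]),1),"y",np.round(np.percentile(t[k,1],[1,99]),1))
E
python3 f.py
```

```text
26.95 pos [ 658.5 -180.8  -18.1] yaw -9.94 lean xy(rad) [ 0.0039 -0.0077] j [-0.028  0.69  -0.085  0.011 -0.792  2.989] F [ 0.3  0.3 -0.8] Tq [-0.003 -0.043 -0.012] w 75.2
cam [ 671.3 -106.2  147.7]
-1 3389 lowest z [18.1 19.  21.4] x [-49.6 -36.5] y [-14.1   9.7]
1 3216 lowest z [18.  18.8 21.2] x [37.9 49.8] y [-14.1   9.5]
```

Call:
{"name": "play_rows", "arguments": {"offset": [[0,0,-3],[0,0,-3],[0,0,-1],[0,0,0]], "turn": [0,0,0,0]}}

```text
clock: 27.4
position: [658.8, -180.8, -25.3]
ee_rot: [0.996, -0.087, 0.003, 0.004]
contact_force: [0.3, 0.4, -0.8]
gripper_width: 75.3
```

```bash
python3 t.py
```

```text
27.4 pos [ 658.8 -180.8  -25.3] yaw -9.94 lean xy(rad) [ 0.0046 -0.0078] j [-0.028  0.699 -0.089  0.011 -0.778  2.988] F [ 0.3  0.4 -0.8] Tq [ 0.023 -0.011 -0.02 ] w 75.3
```

Call:
{"name": "play_rows", "arguments": {"offset": [[0,0,0],[0,0,0],[0,0,0]], "turn": [0,0,0], "grip": -1}}

```text
clock: 27.7
position: [659.1, -180.8, -24.3]
ee_rot: [0.996, -0.087, 0.003, 0.004]
contact_force: [0.5, 0.0, -1.7]
gripper_width: 60.3
```

```bash
python3 t.py
```

```text
27.7 pos [ 659.1 -180.8  -24.3] yaw -9.93 lean xy(rad) [ 0.0054 -0.0079] j [-0.028  0.698 -0.089  0.011 -0.779  2.988] F [ 0.5  0.  -1.7] Tq [ 0.059  0.006 -0.01 ] w 60.3
```

Call:
{"name": "play_rows", "arguments": {"offset": [[0,0,3],[0,0,6],[0,0,9],[-1,2,10],[-2,6,10],[-3,10,10],[-4,13,10],[-5,16,6],[-5,17,3],[-5,17,1],[-5,17,0],[-5,17,0]], "turn": [0,0,0,0,0.015,0.015,0.015,0.015,0.015,0.015,0.015,0.015]}}

```text
clock: 28.9
position: [619.5, -55.6, 50.4]
ee_rot: [1.0, -0.022, 0.003, 0.003]
contact_force: [-1.1, 0.1, -1.1]
gripper_width: 59.9
```

```bash
python3 t.py
```

```text
28.9 pos [619.5 -55.6  50.4] yaw -2.5 lean xy(rad) [ 0.0068 -0.0057] j [ 0.174  0.523 -0.203  0.009 -0.839  2.918] F [-1.1  0.1 -1.1] Tq [0.079 0.029 0.019] w 59.9
```

Call:
{"name": "play_rows", "arguments": {"offset": [[-5,18,0],[-6,20,0],[-6,22,0],[-6,22,0],[-6,22,0],[-6,22,0],[-6,22,0],[-6,22,0],[-6,20,0],[-5,16,0],[-4,12,0],[-2,6,0]], "turn": [0.012,0.012,0.012,0.012,0.012,0.012,0.012,0.012,0.012,0.012,0.012,0.008]}}

```text
clock: 30.1
position: [540.0, 192.5, 51.4]
ee_rot: [0.998, 0.063, 0.002, 0.002]
contact_force: [-0.3, 0.2, -1.3]
gripper_width: 59.9
```

```bash
python3 t.py
```

```text
30.1 pos [540.  192.5  51.4] yaw 7.2 lean xy(rad) [ 0.0035 -0.0045] j [ 0.628  0.457 -0.323  0.008 -0.791  2.633] F [-0.3  0.2 -1.3] Tq [ 0.049  0.012 -0.037] w 59.9
```

Call:
{"name": "play_rows", "arguments": {"offset": [[2,4,-3],[2,4,-6],[2,3,-8],[0,1,-9],[0,0,-9],[0,0,-9],[0,0,-6],[0,0,-3],[0,0,0]], "turn": [-0.01,-0.01,-0.01,0,0,0,0,0,0]}}

```text
clock: 31.0
position: [545.6, 203.3, -8.1]
ee_rot: [0.999, 0.045, -0.0, 0.004]
contact_force: [0.7, -0.3, -1.2]
gripper_width: 60.2
```

```bash
python3 t.py
cat > g.py <<'E'
from h import *
import sys
P=eyes.camera_params("wrist");im,d=eyes.get_image("wrist");save(sys.argv[1],im)
c=np.array([533.6,169.3]);a=np.radians(5.49);E=np.array([[np.cos(a),np.sin(a)],[-np.sin(a),np.cos(a)]])
s=arm.read_state();print("TCP in jig",np.round(E@(np.array(s["position"])[:2]-c),1))
for x in silhouettes("wrist","open_phone")[:1]:
    w,u,v=world("wrist",d,P,x["mask"]);j=(w[:,:2]-c)@E.T
    print(x["score"],"z",np.percentile(w[:,2],[5,50,95]),"jig x",np.percentile(j[:,0],[0.5,99.5]),"y",np.percentile(j[:,1],[0.5,99.5]))
    # plane fit of upper surface
    k=(np.abs(w[:,2]-np.median(w[:,2]))<6);A=np.c_[j[k],np.ones(k.sum())];print("slope",np.linalg.lstsq(A,w[k,2],rcond=None)[0])
E
python3 g.py w5
```

```text
31.0 pos [545.6 203.3  -8.1] yaw 5.21 lean xy(rad) [ 0.0002 -0.0071] j [ 0.638  0.553 -0.345  0.009 -0.677  2.587] F [ 0.7 -0.3 -1.2] Tq [0.02  0.02  0.008] w 60.2
TCP in jig [15.4 32.8]
0.92 z [22.54768902 27.79033278 29.9330516 ] jig x [-14.44612458  46.31938274] y [-13.88457562  71.40002386]
slope [-5.22652046e-03 -3.06855822e-03  2.75282533e+01]
```

View pics/w5.png

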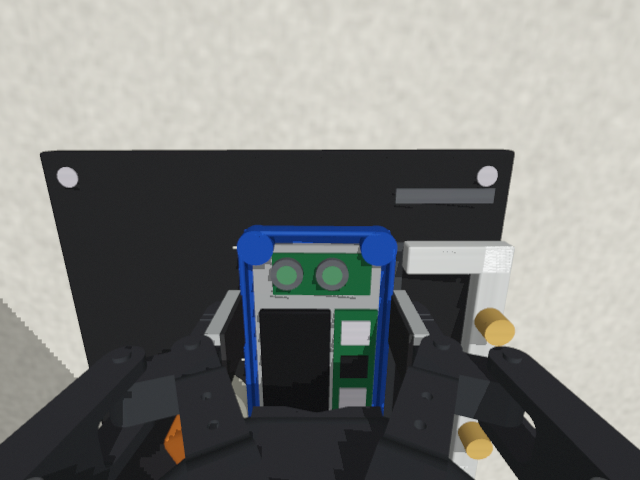

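Call:
{"name": "play_rows", "arguments": {"offset": [[0,0,-1.5],[0,0,-1.5],[0,0,-1],[0,0,0]], "turn": [0,0,0,0]}}

```text
clock: 31.5
position: [546.8, 204.2, -10.3]
ee_rot: [0.999, 0.046, 0.002, 0.002]
contact_force: [-0.8, 1.1, -1.9]
gripper_width: 60.2
```

```bash
python3 t.py
```

```text
31.5 pos [546.8 204.2 -10.3] yaw 5.23 lean xy(rad) [ 0.0038 -0.0047] j [ 0.638  0.556 -0.346  0.01  -0.668  2.587] F [-0.8  1.1 -1.9] Tq [ 0.063 -0.026 -0.03 ] w 60.2
```

Call:
{"name": "play_rows", "arguments": {"offset": [[0,0,-1.5],[0,0,-1.5],[0,0,-0.5]], "turn": [0.004,0,0]}}

```text
clock: 31.8
position: [547.0, 204.5, -12.6]
ee_rot: [0.999, 0.048, 0.002, 0.002]
contact_force: [-2.4, 0.2, 5.0]
gripper_width: 60.2
```

```bash
python3 t.py
```

```text
31.8 pos [547.  204.5 -12.6] yaw 5.52 lean xy(rad) [ 0.0044 -0.0047] j [ 0.639  0.56  -0.348  0.01  -0.663  2.591] F [-2.4  0.2  5. ] Tq [-0.066  0.736 -0.038] w 60.2
```

Call:
{"name": "play_rows", "arguments": {"offset": [[0.1,-1,0.2],[0.2,-2,0],[0.2,-2,0],[0.1,-1,0]], "turn": [0,0,0,0]}}

```text
clock: 32.2
position: [548.1, 198.6, -12.6]
ee_rot: [0.999, 0.048, 0.003, 0.002]
contact_force: [-0.3, 1.7, 0.1]
gripper_width: 59.9
```

```bash
python3 t.py
```

```text
32.2 pos [548.1 198.6 -12.6] yaw 5.53 lean xy(rad) [ 0.0058 -0.0035] j [ 0.629  0.558 -0.352  0.01  -0.659  2.601] F [-0.3  1.7  0.1] Tq [ 0.232  0.138 -0.07 ] w 59.9
```

Call:
{"name": "play_rows", "arguments": {"offset": [[1,-0.9,0],[1,-0.9,0],[0.5,0,0]], "turn": [0,0,0]}}

```text
clock: 32.5
position: [550.0, 196.7, -12.6]
ee_rot: [0.999, 0.048, 0.002, 0.002]
contact_force: [-4.0, 2.7, 2.4]
gripper_width: 60.3
```

```bash
python3 t.py
```

```text
32.5 pos [550.  196.7 -12.6] yaw 5.47 lean xy(rad) [ 0.0044 -0.0034] j [ 0.624  0.56  -0.347  0.009 -0.663  2.607] F [-4.   2.7  2.4] Tq [ 0.766  1.088 -0.138] w 60.3
```

Call:
{"name": "play_rows", "arguments": {"offset": [[0.8,0,0],[0.8,0,0],[0.1,-0.8,0],[0.1,-0.8,0]], "turn": [0,0,0,0]}}

```text
clock: 32.9
position: [550.3, 196.7, -12.6]
ee_rot: [0.999, 0.047, 0.001, 0.001]
contact_force: [-3.3, 5.0, 0.9]
gripper_width: 60.1
```

```bash
python3 t.py
```

```text
32.9 pos [550.3 196.7 -12.6] yaw 5.39 lean xy(rad) [ 0.0024 -0.0018] j [ 0.622  0.56  -0.344  0.005 -0.665  2.61 ] F [-3.3  5.   0.9] Tq [ 1.36   1.136 -0.214] w 60.1
```

Call:
{"name": "play_rows", "arguments": {"offset": [[0,0,0],[0,0,0],[0,0,0]], "turn": [0,0,0], "grip": 0.72}}

```text
clock: 33.2
position: [551.9, 196.7, -12.4]
ee_rot: [0.999, 0.048, 0.003, 0.001]
contact_force: [0.5, 0.3, 0.1]
gripper_width: 73.8
```

```bash
python3 t.py; python3 g.py w6
```

```text
33.2 pos [551.9 196.7 -12.4] yaw 5.5 lean xy(rad) [ 0.0052 -0.0017] j [ 0.621  0.561 -0.343  0.007 -0.664  2.611] F [0.5 0.3 0.1] Tq [-0.026  0.043 -0.028] w 73.8
TCP in jig [20.8 25.5]
0.83 z [17.9108755  23.26150458 25.24228585] jig x [-10.27358799  50.57190462] y [-21.34618383  64.45945225]
slope [-1.20697596e-03 -5.87379946e-03  2.29408436e+01]
```

View pics/w6.png

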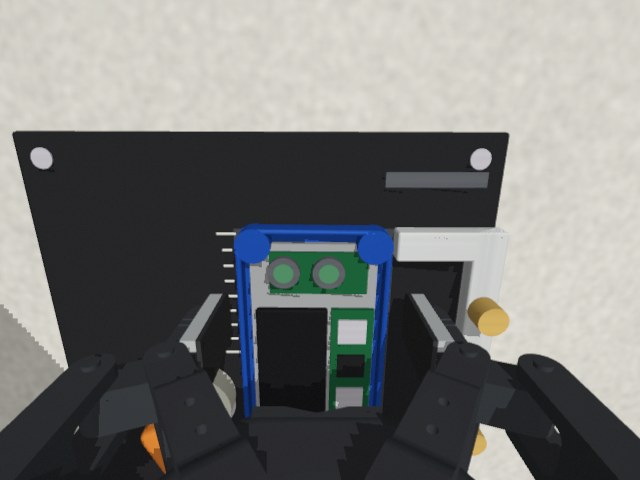

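Call:
{"name": "play_rows", "arguments": {"offset": [[0,0,4],[0,0,8],[0,0,10],[0,0,10],[0,0,10],[0,0,8],[-4,-4,4],[-5,-6,0],[-5,-6,0],[-5,-6,0],[-5,-6,0],[-5,-6,0]], "turn": [0,0,0,0,-0.1,-0.15,-0.15,-0.15,-0.15,-0.15,-0.15,-0.15]}}

```text
clock: 34.5
position: [525.8, 163.6, 55.3]
ee_rot: [0.863, -0.506, 0.007, -0.002]
contact_force: [-0.1, 0.5, -1.4]
gripper_width: 73.4
```

Call:
{"name": "play_rows", "arguments": {"offset": [[-4,-6,0],[-4,-5,0],[-3,-4,0],[-3,-3,0],[-2,-3,0],[-1,-2,0],[0,-1,0],[0,0,0],[0,0,0],[0,0,0],[0,0,0]], "turn": [-0.15,-0.15,-0.15,-0.15,-0.15,-0.15,-0.15,-0.15,-0.15,-0.08,0], "grip": 0.0}}

```text
clock: 35.6
position: [510.5, 139.6, 68.3]
ee_rot: [-0.318, 0.948, -0.009, 0.004]
contact_force: [-1.0, 0.5, -0.2]
gripper_width: 42.9
```

```bash
python3 t.py
cat > k.py <<'E'
from h import *
import sys
P=eyes.camera_params("wrist");im,d=eyes.get_image("wrist");save(sys.argv[1],im)
for x in silhouettes("wrist","cam_knob")[:2]:
    w,u,v=world("wrist",d,P,x["mask"]);k=(w[:,2]>48)&(w[:,2]<57)
    r=cv2.minAreaRect(w[k,:2].astype(np.float32));print(x["score"],np.round(x["bbox"]),k.sum(),np.median(w[k,2]) if k.any() else 0,np.round(r[0],1),np.round(r[1],1),round(r[2],1))
E
python3 k.py w7
```

```text
35.6 pos [510.5 139.6  68.3] yaw -142.97 lean xy(rad) [ 0.0125 -0.0142] j [ 0.585  0.369 -0.428  0.027 -0.772  0.042] F [-1.   0.5 -0.2] Tq [ 0.033 -0.007 -0.047] w 42.9
0.69 [319. 270.  51.  84.] 1622 53.484594726820156 [506.6 141.2] [12.1 45.8] 29.2
```

View pics/w7.png

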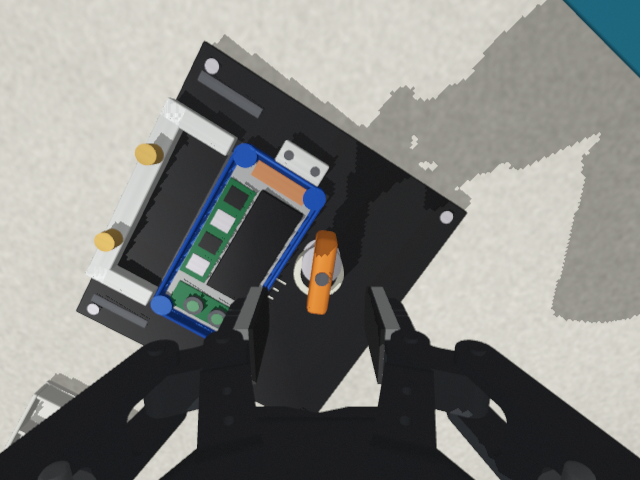

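Call:
{"name": "play_rows", "arguments": {"offset": [[-1,0.5,-4],[-1,0.5,-7],[-1,0.5,-9],[-1,0,-9],[0,0,-9],[0,0,-7],[0,0,-4],[0,0,-1],[0,0,0]], "turn": [-0.04,-0.05,-0.045,0,0,0,0,0,0]}}

```text
clock: 36.6
position: [507.1, 141.5, 17.4]
ee_rot: [-0.257, 0.966, -0.009, 0.005]
contact_force: [-0.9, 1.0, -0.2]
gripper_width: 42.7
```

```bash
python3 t.py
```

```text
36.6 pos [507.1 141.5  17.4] yaw -150.23 lean xy(rad) [ 0.0134 -0.0145] j [ 0.593  0.44  -0.485  0.033 -0.643 -0.099] F [-0.9  1.  -0.2] Tq [0.016 0.044 0.018] w 42.7
```

Call:
{"name": "play_rows", "arguments": {"offset": [[0,0,-2],[0,0,-1],[0,0,0]], "turn": [0,0,0]}}

```text
clock: 36.9
position: [507.7, 141.8, 14.8]
ee_rot: [-0.257, 0.966, -0.009, 0.005]
contact_force: [0.0, 0.2, 0.8]
gripper_width: 43.0
```

Call:
{"name": "play_rows", "arguments": {"offset": [[0,0,0],[0,0,0],[0,0,0],[0,0,0]], "turn": [0,0,0,0], "grip": -1}}

```text
clock: 37.3
position: [506.0, 140.8, 15.2]
ee_rot: [-0.257, 0.966, -0.009, 0.004]
contact_force: [0.9, 0.1, -1.8]
gripper_width: 10.3
```

```bash
python3 t.py
```

```text
37.3 pos [506.  140.8  15.2] yaw -150.25 lean xy(rad) [ 0.0118 -0.0154] j [ 0.593  0.443 -0.488  0.032 -0.639 -0.1  ] F [ 0.9  0.1 -1.8] Tq [ 0.006 -0.272 -0.076] w 10.3
```

Call:
{"name": "play_rows", "arguments": {"offset": [[0,0,0],[0,0,0],[0,0,0],[0,0,0],[0,0,0]], "turn": [-0.05,-0.06,-0.06,-0.06,-0.05]}}

```text
clock: 37.8
position: [505.9, 140.7, 15.2]
ee_rot: [-0.116, 0.993, -0.01, 0.002]
contact_force: [-1.7, 1.0, 0.4]
gripper_width: 10.1
```

```bash
python3 t.py
```

```text
37.8 pos [505.9 140.7  15.2] yaw -166.71 lean xy(rad) [ 0.007  -0.0188] j [ 0.593  0.445 -0.484  0.032 -0.647 -0.387] F [-1.7  1.   0.4] Tq [0.003 0.393 0.104] w 10.1
```

Call:
{"name": "play_rows", "arguments": {"offset": [[0,0,0],[0,0,0],[0,0,0]], "turn": [-0.04,-0.04,-0.04]}}

```text
clock: 38.1
position: [505.8, 140.6, 15.2]
ee_rot: [-0.054, 0.998, -0.01, 0.002]
contact_force: [-2.4, 0.1, 0.3]
gripper_width: 10.5
```

```bash
python3 t.py
```

```text
38.1 pos [505.8 140.6  15.2] yaw -173.77 lean xy(rad) [ 0.0045 -0.0199] j [ 0.593  0.446 -0.482  0.031 -0.651 -0.509] F [-2.4  0.1  0.3] Tq [-0.019  0.329  0.149] w 10.5
```

Call:
{"name": "play_rows", "arguments": {"offset": [[0,0,0],[0,0,0]], "turn": [-0.04,-0.04]}}

```text
clock: 38.3
position: [505.8, 140.6, 15.2]
ee_rot: [-0.013, 1.0, -0.01, 0.001]
contact_force: [-1.8, 0.5, 1.6]
gripper_width: 10.7
```

```bash
python3 t.py
```

```text
38.3 pos [505.8 140.6  15.2] yaw -178.46 lean xy(rad) [ 0.0027 -0.0206] j [ 0.592  0.447 -0.48   0.031 -0.653 -0.59 ] F [-1.8  0.5  1.6] Tq [-0.05   0.377  0.121] w 10.7
```

Call:
{"name": "play_rows", "arguments": {"offset": [[0,0,0],[0,0,0]], "turn": [-0.04,-0.04]}}

```text
clock: 38.5
position: [505.7, 140.6, 15.2]
ee_rot: [0.028, 1.0, -0.01, 0.001]
contact_force: [-1.9, -0.1, 1.9]
gripper_width: 10.4
```

```bash
python3 t.py
```

```text
38.5 pos [505.7 140.6  15.2] yaw 176.85 lean xy(rad) [ 0.0011 -0.021 ] j [ 0.592  0.447 -0.479  0.03  -0.656 -0.67 ] F [-1.9 -0.1  1.9] Tq [0.014 0.358 0.102] w 10.4
```

Call:
{"name": "play_rows", "arguments": {"offset": [[0,0,0],[0,0,0]], "turn": [-0.04,-0.04]}}

```text
clock: 38.7
position: [505.7, 140.6, 15.2]
ee_rot: [0.068, 0.998, -0.011, 0.0]
contact_force: [-0.2, 0.2, 2.2]
gripper_width: 11.0
```

```bash
python3 t.py
```

```text
38.7 pos [505.7 140.6  15.2] yaw 172.15 lean xy(rad) [-0.0007 -0.0213] j [ 0.592  0.448 -0.477  0.028 -0.659 -0.751] F [-0.2  0.2  2.2] Tq [-0.009  0.359  0.133] w 11.0
```

Call:
{"name": "play_rows", "arguments": {"offset": [[0,0,0]], "turn": [-0.04]}}

```text
clock: 38.8
position: [505.7, 140.6, 15.2]
ee_rot: [0.089, 0.996, -0.011, 0.0]
contact_force: [-1.3, 0.1, 1.0]
gripper_width: 10.4
```

```bash
python3 t.py
```

```text
38.8 pos [505.7 140.6  15.2] yaw 169.81 lean xy(rad) [-0.0016 -0.0213] j [ 0.591  0.448 -0.476  0.027 -0.66  -0.791] F [-1.3  0.1  1. ] Tq [-0.013  0.337  0.121] w 10.4
```

Call:
{"name": "play_rows", "arguments": {"offset": [[0,0,0],[0,0,0]], "turn": [-0.04,-0.04]}}

```text
clock: 39.0
position: [505.6, 140.6, 15.2]
ee_rot: [0.129, 0.992, -0.011, -0.0]
contact_force: [-0.9, 0.7, 1.9]
gripper_width: 10.5
```

```bash
python3 t.py
```

```text
39.0 pos [505.6 140.6  15.2] yaw 165.12 lean xy(rad) [-0.0033 -0.0214] j [ 0.591  0.449 -0.474  0.026 -0.663 -0.871] F [-0.9  0.7  1.9] Tq [-0.018  0.311  0.147] w 10.5
```

Call:
{"name": "play_rows", "arguments": {"offset": [[0,0,0]], "turn": [-0.04]}}

```text
clock: 39.1
position: [505.6, 140.6, 15.2]
ee_rot: [0.15, 0.989, -0.011, -0.0]
contact_force: [-2.2, -1.0, 1.6]
gripper_width: 10.6
```

```bash
python3 t.py
```

```text
39.1 pos [505.6 140.6  15.2] yaw 162.78 lean xy(rad) [-0.0042 -0.0213] j [ 0.59   0.449 -0.473  0.025 -0.664 -0.911] F [-2.2 -1.   1.6] Tq [-0.055  0.393  0.145] w 10.6
```

Call:
{"name": "play_rows", "arguments": {"offset": [[0,0,0]], "turn": [-0.04]}}

```text
clock: 39.2
position: [505.5, 140.6, 15.2]
ee_rot: [0.17, 0.985, -0.011, -0.001]
contact_force: [-1.3, -0.8, 0.3]
gripper_width: 10.0
```

```bash
python3 t.py
```

```text
39.2 pos [505.5 140.6  15.2] yaw 160.44 lean xy(rad) [-0.0051 -0.0213] j [ 0.59   0.449 -0.472  0.024 -0.665 -0.951] F [-1.3 -0.8  0.3] Tq [0.037 0.41  0.168] w 10.0
```

Call:
{"name": "play_rows", "arguments": {"offset": [[0,0,0]], "turn": [-0.04]}}

```text
clock: 39.3
position: [505.5, 140.6, 15.2]
ee_rot: [0.19, 0.982, -0.011, -0.001]
contact_force: [-1.5, -0.4, 1.4]
gripper_width: 10.4
```

```bash
python3 t.py
```

```text
39.3 pos [505.5 140.6  15.2] yaw 158.1 lean xy(rad) [-0.006  -0.0212] j [ 0.59   0.45  -0.471  0.023 -0.667 -0.99 ] F [-1.5 -0.4  1.4] Tq [-0.025  0.355  0.164] w 10.4
```

Call:
{"name": "play_rows", "arguments": {"offset": [[0,0,0]], "turn": [-0.04]}}

```text
clock: 39.4
position: [505.5, 140.6, 15.2]
ee_rot: [0.21, 0.978, -0.011, -0.001]
contact_force: [-0.6, 0.2, 0.1]
gripper_width: 10.2
```

```bash
python3 t.py
```

```text
39.4 pos [505.5 140.6  15.2] yaw 155.75 lean xy(rad) [-0.0068 -0.021 ] j [ 0.589  0.45  -0.47   0.022 -0.668 -1.03 ] F [-0.6  0.2  0.1] Tq [-0.012  0.362  0.211] w 10.2
```

Call:
{"name": "play_rows", "arguments": {"offset": [[0,0,0]], "turn": [-0.03]}}

```text
clock: 39.5
position: [505.4, 140.6, 15.2]
ee_rot: [0.225, 0.974, -0.011, -0.001]
contact_force: [-1.3, -0.7, 1.1]
gripper_width: 10.2
```

```bash
python3 t.py
```

```text
39.5 pos [505.4 140.6  15.2] yaw 154.0 lean xy(rad) [-0.0075 -0.0209] j [ 0.589  0.45  -0.47   0.021 -0.669 -1.06 ] F [-1.3 -0.7  1.1] Tq [-0.031  0.387  0.108] w 10.2
```

Call:
{"name": "play_rows", "arguments": {"offset": [[0,0,0]], "turn": [-0.03]}}

```text
clock: 39.6
position: [505.4, 140.6, 15.2]
ee_rot: [0.24, 0.971, -0.011, -0.001]
contact_force: [-1.8, -0.1, 1.4]
gripper_width: 10.2
```

```bash
python3 t.py
```

```text
39.6 pos [505.4 140.6  15.2] yaw 152.24 lean xy(rad) [-0.0082 -0.0208] j [ 0.589  0.45  -0.469  0.021 -0.67  -1.09 ] F [-1.8 -0.1  1.4] Tq [0.043 0.374 0.235] w 10.2
```

```bash
cat > q.py <<'E'
from h import *
t=[];f=[]
for i in range(6):
    s=arm.read_state();t.append(s["wrist_torque"][2]);f.append(s["contact_force"]);eyes.get_image("top")
print(s["clock"],"Tz",np.round(t,3),"mean",round(np.mean(t[1:]),3),np.round(np.mean(f,0),1))
E
python3 q.py
```

```text
39.85 Tz [0.235 0.152 0.006 0.028 0.029 0.028] mean 0.049 [-1.6 -0.1  1.4]
```

Call:
{"name": "play_rows", "arguments": {"offset": [[0,0,0]], "turn": [-0.03]}}

```text
clock: 40.0
position: [505.4, 140.6, 15.2]
ee_rot: [0.254, 0.967, -0.011, -0.002]
contact_force: [-1.1, -0.3, 1.1]
gripper_width: 10.5
```

```bash
python3 t.py;python3 q.py
```

```text
40.0 pos [505.4 140.6  15.2] yaw 150.53 lean xy(rad) [-0.0088 -0.0204] j [ 0.589  0.451 -0.468  0.019 -0.671 -1.118] F [-1.1 -0.3  1.1] Tq [0.037 0.425 0.218] w 10.5
40.25 Tz [0.218 0.116 0.029 0.038 0.016 0.081] mean 0.056 [-1.4  0.1  1.2]
```

Call:
{"name": "play_rows", "arguments": {"offset": [[0,0,0]], "turn": [-0.03]}}

```text
clock: 40.4
position: [505.4, 140.6, 15.2]
ee_rot: [0.269, 0.963, -0.011, -0.002]
contact_force: [-1.4, 0.6, 1.0]
gripper_width: 10.3
```

```bash
python3 t.py
```

```text
40.4 pos [505.4 140.6  15.2] yaw 148.79 lean xy(rad) [-0.0094 -0.0201] j [ 0.588  0.451 -0.468  0.018 -0.672 -1.148] F [-1.4  0.6  1. ] Tq [0.118 0.529 0.248] w 10.3
```

Call:
{"name": "play_rows", "arguments": {"offset": [[0,0,0]], "turn": [-0.03]}}

```text
clock: 40.5
position: [505.4, 140.7, 15.2]
ee_rot: [0.284, 0.959, -0.011, -0.002]
contact_force: [-1.3, 0.5, 1.4]
gripper_width: 10.6
```

```bash
python3 t.py;python3 q.py
```

```text
40.5 pos [505.4 140.7  15.2] yaw 146.97 lean xy(rad) [-0.0101 -0.0199] j [ 0.588  0.451 -0.467  0.018 -0.673 -1.179] F [-1.3  0.5  1.4] Tq [0.118 0.463 0.259] w 10.6
40.75 Tz [0.259 0.203 0.137 0.172 0.089 0.086] mean 0.137 [-1.8  0.2  1.3]
```

Call:
{"name": "play_rows", "arguments": {"offset": [[0,0,0]], "turn": [-0.03]}}

```text
clock: 40.9
position: [505.3, 140.7, 15.2]
ee_rot: [0.298, 0.954, -0.011, -0.002]
contact_force: [-2.0, 0.2, 1.1]
gripper_width: 10.3
```

```bash
python3 t.py
```

```text
40.9 pos [505.3 140.7  15.2] yaw 145.29 lean xy(rad) [-0.0107 -0.0195] j [ 0.588  0.451 -0.466  0.017 -0.673 -1.207] F [-2.   0.2  1.1] Tq [0.112 0.512 0.302] w 10.3
```

Call:
{"name": "play_rows", "arguments": {"offset": [[0,0,0]], "turn": [-0.03]}}

```text
clock: 41.0
position: [505.3, 140.7, 15.2]
ee_rot: [0.314, 0.95, -0.011, -0.002]
contact_force: [-1.7, 0.6, 1.0]
gripper_width: 10.4
```

```bash
python3 t.py;python3 q.py
```

```text
41.0 pos [505.3 140.7  15.2] yaw 143.46 lean xy(rad) [-0.0114 -0.0193] j [ 0.587  0.451 -0.465  0.016 -0.674 -1.237] F [-1.7  0.6  1. ] Tq [0.193 0.499 0.375] w 10.4
41.25 Tz [0.375 0.231 0.169 0.176 0.156 0.14 ] mean 0.174 [-2.3  0.4  1.3]
```

Call:
{"name": "play_rows", "arguments": {"offset": [[0,0,0],[0,0,0],[0,0,0],[0,0,0],[0,0,4],[0,0,8],[0,0,10],[0,0,10],[0,0,10],[0,0,8],[0,0,4],[0,0,0]], "turn": [0,0,0,0,0,0,0,0,0,0,0,0], "grip": -0.1}}

```text
clock: 42.5
position: [508.3, 141.8, 76.1]
ee_rot: [0.314, 0.95, -0.008, 0.001]
contact_force: [0.1, 0.1, 0.4]
gripper_width: 38.3
```

```bash
python3 t.py; python3 k.py w8; python3 g.py w9
```

```text
42.5 pos [508.3 141.8  76.1] yaw 143.44 lean xy(rad) [-0.0037 -0.015 ] j [ 0.586  0.364 -0.406  0.014 -0.813 -1.234] F [0.1 0.1 0.4] Tq [ 0.054  0.024 -0.015] w 38.3
0.93 [322. 255.  46.  80.] 1513 53.463898338092775 [505.8 141.4] [45.6 12. ] 55.1
TCP in jig [-28.5 -25.2]
0.56 z [18.51775506 23.40786315 25.32533593] jig x [-9.63780467 51.82602083] y [-63.44636869  63.21585144]
slope [ 2.86928320e-04 -3.17367517e-03  2.29537138e+01]
```

View pics/w8.png

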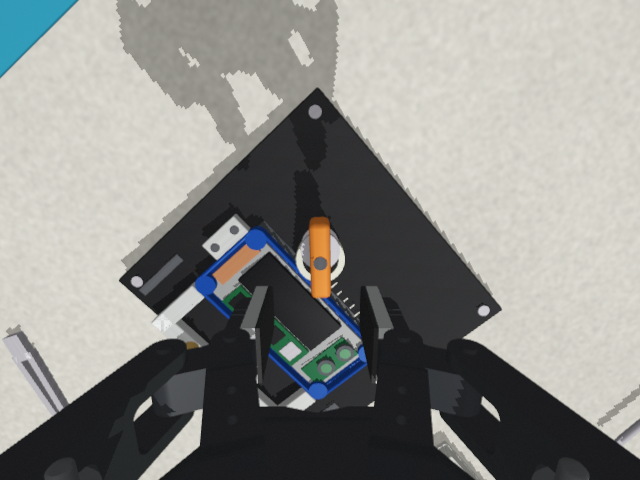

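```bash
python3 -c "
from bench import arm
print(arm.job_done())"
```

```text
the job is handed in; nothing more can be done
None
```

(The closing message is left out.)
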